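# Draw a batch of ball knobs from the gravity hopper into the dipper cup for counting

## Robot

A 6-joint arm with a two-finger parallel gripper is mounted at the origin on the work surface. World frame = base frame: x ahead of the robot, y to its left, z up, the work surface at z = 0. Lengths are in m, angles in rad, forces in N, time in s.
With the tool pointing down it reaches from about 0.3 to 0.825 m from the base axis. Payload 5.4 kg.
Tool frame: the origin (TCP) lies midway between the tips of the shut fingers; the grasp point (between the pads) lies 19 mm behind it (robot.grasp_offset is the distance from the TCP to the grasp point, in m); z points along the fingers, x is the direction in which the jaws open and shut, and the axes are right-handed (so a half turn about z gives the same grasp; the last joint's range is limited). The gripper opens to 92 mm and grips with 3 to 60 N. Pads are 20 mm wide; open, the fingers measure 128 mm over their backs; the gripper's body (75 mm by 189 mm) begins 69 mm behind the grasp point.
Start: joints at [1.085, 0.158, 1.597, -0, 1.386, -0.21], TCP at [0.157, 0.553, 0.215] pointing down, gripper open.
Joint ranges: [-2.91, 2.91], [-0.94, 2.29], [0.18, 2.7], [-1.29, 4.43], [0.17, 2.64], [-3, 3]. Speed limits (rad/s): [2.57, 2.57, 3.14, 3.14, 3.14, 3.14].

## Interface

Orientations are given as a unit quaternion [w, x, y, z].
In Python, from workcell import robot, imaging, order gives the robot as it stands. The module is installed in compiled form; this text tells all that it offers.
- The arm moves only by the tool carry_out, never from a script. Its argument "moves" is one flat list of numbers, 7 for each row, row after row: the shift along the tool's x, y, z in mm, then the turn, a rotation vector about the tool's x, y, z in units of 8 degrees (1.0 is 8 degrees), then the opening, from 0 (shut) to 1 (fully open). A call has 1 to 20 rows; each row shifts and turns the pose as measured when the row begins, along the tool's axes as they then stand; what a row does not reach is not made up. A row lasts 1/8 s, in which the tool goes at most 62.5 mm and 10.7 degrees, less where a joint would pass 70% of its speed; a pose out of reach is approached as far as the arm can. A call with a gripper value outside its range is refused whole. The fingers move at their own pace and stop on an object; the grip force is fixed at half the most. Time passes only in rows, so rows that do not move let the fingers close. It gives the time, the measured TCP pose, the force and the opening at its end, in the units of the state.
- robot.get_state(): the state, without advancing time (a new reading comes with each control period).
- imaging.get_image(name): name is "scene" or "side" or "wrist"; returns (picture, depth): 480x640x3 uint8, red, green, blue; 480x640 float32, m along the optical axis (not along the pixel's ray), 0 where there is no reading.
- imaging.camera_info(name): a dict with "vertical_fov" (degrees; the focal length in pixels is half the picture's height over the tangent of half this angle, whatever the lens; pixels are square), "cx", "cy" (the principal point, pixels), "world_to_cam" (4x4, takes a point from world to camera coordinates). Camera axes: x right, y down, z forward; pixel columns grow to the right and rows downward; lengths in m; the calibration is good to about 2 mm. The wrist camera is an equidistant fisheye: a pixel r from the principal point sees the ray r / f radians off the axis. A picture is of the moment at which its call begins: read the wrist's pose just before it. camera_info takes no time and is no camera call; for the wrist camera it gives the pose at the moment of the call.
- order.close_job(): hands the job in, once; it reports no verdict.
Trained networks look in the newest picture that a camera, given by its name, has taken for a name from the list of things; names that differ only in an ending like _2 or _b are one class to them, and where a whole thing is asked for, a point or a joint stands for the part that bears it (a point fixed in the world has none). Each returns a list of dicts, best first, with "p" (0 to 1); they miss things now and then, are a little off and sometimes report something else, mostly with a low value. They report only what shows in the picture. A call takes as long as a camera call. They do not tell look-alikes from the thing itself.
- imaging.spot_in(camera, label): "point" ([row, column] in pixels, amid what is visible of it).
- imaging.mark_of(camera, label): "point" ([row, column] in pixels: a listed point, or the origin of a listed thing).
The state is a dict: "clock": time; "q": joint angles; "joint_vel": joint speeds; "tau": joint torques, N m; "tcp_pos": TCP position; "tool_rot": TCP orientation; "force": force on the tool from outside, world axes, zero at the start; "ft_torque": the same for the moment, N m; "finger_gap": opening from 0.0 (shut) to 1.0 (fully open).
Only numpy, scipy, OpenCV 4.12 (cv2) and the standard library are available. Lean on these libraries where they do the work, as an engineer would, in place of code of your own. Each camera call takes 0.05 s, during which the arm holds its last target.

## Task

Take the steel dipper cup by its handle, hold it level under the hopper's outlet and press it against the hanging paddle, sliding the spring shutter back until all six ball knobs have dropped into the cup. Keeping the cup against the paddle, ease it back so that the shutter closes fully without snapping shut, then set the cup with its knobs down gently in the middle of the counting scale's pan and let go. Spill no knob, and leave the other things on the bench where they are.

Things in the scene. Friction and masses are not known exactly. Their poses are not given: they have to be found in the camera images.
- cup: Dipper cup of drawn steel, about 0.12 kg empty: round, 75 mm high, 95 mm outside diameter at the rim, 84 mm at the foot, wall 3.5 mm, floor 4 mm. It stands upright at the start. Origin: centre of its underside; z up; a straight level handle points along its -x.
- cup_grip (a point): Middle of the cup handle's black grip, 130 mm from the cup's axis along -x and 52 mm above its underside. The grip is 100 mm long (78 to 178 mm from the axis), 18 mm wide across y and 22 mm high, so it can be pinched from above across its width. Axes as the cup's.
- cup_rim (a point): Centre of the cup's mouth, 75 mm above its underside. Axes as the cup's.
- hopper: Fixed gravity hopper: narrow clear acrylic bin, 350 mm tall, its front a plane 37 mm before the outlet's centre from 150 mm above the bench up, 106 mm wide over its rails; two posts at the far side; base plate 10 mm thick, 170 mm wide, from x -50 to 160 mm. Origin: on the bench below the outlet's centre; z up; open front to its -x, roughly towards the robot; the shutter opens to +x.
- outlet (a point): Centre of the outlet: a 64 mm square hole under the bin, shut by the shutter; this point is 160 mm above the bench. Below it all is free down to the base plate, except for the paddle. Lowest fixed parts: rails 38 to 47 mm to each side in y, underside 150 mm above the bench. Axes as the hopper's.
- shutter (a joint): Slide of the steel shutter along the hopper's +x, in m: 0 shut, 0.064 uncovers the whole outlet, end stop at 0.075. It opens from its front edge; the knobs start to drop at about 0.03 and have all gone by 0.06. A spring returns it: about 3 N at the start, 6 to 7 N wide open; let go, it snaps shut.
- paddle (a point): Middle of the front (-x) face of the flat paddle hanging from the shutter and moving with it: 60 mm wide, 108 to 159 mm above the bench (this point 124 mm); shut, 16.5 mm before the outlet's centre. The far side of the cup's rim pushes it along +x, the cup's axis 47.5 mm before it, mouth always under the growing opening. A rim 140 mm above the bench suits. Axes as the hopper's.
- scale: Counting scale fixed to the bench: grey housing about 235 mm deep, 190 mm wide, with a square steel pan 160 mm by 160 mm on top, and a lower keypad and display strip (up to 40 mm high) at its front (-x). Origin: on the bench below the middle of the pan; z up. The housing reaches 142 mm before and 93 mm behind the origin.
- pan (a point): Middle of the scale's flat pan, on its upper face, 60 mm above the bench. Axes as the scale's.
- knob1: One of the six ball knobs: black plastic ball, 30 mm diameter, about 20 g, with a small brass insert; it starts inside the hopper on the shutter. Origin: the ball's centre.
- knob2: One of the six ball knobs: black plastic ball, 30 mm diameter, about 20 g, with a small brass insert; it starts inside the hopper on the shutter. Origin: the ball's centre.
- knob3: One of the six ball knobs: black plastic ball, 30 mm diameter, about 20 g, with a small brass insert; it starts inside the hopper on the shutter. Origin: the ball's centre.
- knob4: One of the six ball knobs: black plastic ball, 30 mm diameter, about 20 g, with a small brass insert; it starts inside the hopper on the shutter. Origin: the ball's centre.
- knob5: One of the six ball knobs: black plastic ball, 30 mm diameter, about 20 g, with a small brass insert; it starts inside the hopper on the shutter. Origin: the ball's centre.
- knob6: One of the six ball knobs: black plastic ball, 30 mm diameter, about 20 g, with a small brass insert; it starts inside the hopper on the shutter. Origin: the ball's centre.
- meter: Bystander: hand-held multimeter lying on its back, 85 mm by 175 mm by 40 mm. Origin: centre of its underside.
- capacitor: Bystander: upright can capacitor, 65 mm diameter, 108 mm high. Origin: centre of its underside.
- heatsink: Bystander: finned aluminium heatsink, 62 mm by 62 mm by 40 mm. Origin: centre of its underside.
- screwdriver: Bystander: screwdriver lying on the bench, 190 mm long, under 40 mm high. Origin: on the bench beneath it.
- tape: Bystander: roll of paper tape lying flat, 90 mm diameter, 19 mm high. Origin: centre of its underside.
Things that resemble listed ones, but are neither listed nor needed, are in the scene too. Several things have the shape of the cup; the one meant has the colours described above.

How it is judged:
By the outcome, as a careful person would: the job done as asked, in the order asked, and still so for the second after the job is handed in, with the robot touching nothing.
It also fails if it takes over 61 s, if anything falls off the work surface, if the arm or the gripper's body presses on something with over 40 N, if the wrist force passes 120 N, or if a joint passes its speed limit or range.

## Working session

There is one attempt and no reset: what is moved stays moved. The work goes in short steps, Python scripts to look and compute and a tool call to move; the robot and the scene stay as the last step left them, time stands still between calls to the robot, and variables do not carry over. Pictures are saved under pics/ and viewed, and the job is handed in when it is done.

Besides the shell and the picture viewer there is one more tool, called in YAML: its name, and indented under it one key for each argument. carry_out: Moves the arm, as the interface text tells. Its arguments: {"type":"object","properties":{"moves":{"type":"array"}},"required":["moves"]}

```bash
mkdir -p pics; ls
cat > h.py <<'E'
import numpy as np, cv2
from workcell import robot, imaging, order
def save(img,n): cv2.imwrite(n,cv2.cvtColor(img,cv2.COLOR_RGB2BGR))
def f_of(ci): return 240/np.tan(np.radians(ci["vertical_fov"])/2)
def back(ci,r,c,d):
    f=f_of(ci); p=np.array([(c-ci["cx"])*d/f,(r-ci["cy"])*d/f,d,1.0])
    return (np.linalg.inv(np.array(ci["world_to_cam"]))@p)[:3]
def proj(ci,P):
    f=f_of(ci); p=np.array(ci["world_to_cam"])@np.append(P,1.0)
    return np.array([ci["cy"]+f*p[1]/p[2], ci["cx"]+f*p[0]/p[2], p[2]])
def cloud(ci,D):
    f=f_of(ci); r,c=np.mgrid[0:480,0:640]
    P=np.stack([(c-ci["cx"])*D/f,(r-ci["cy"])*D/f,D,np.ones_like(D)],-1)
    return (P@np.linalg.inv(np.array(ci["world_to_cam"])).T)[...,:3]
E
python3 - <<'E'
from h import *
s=robot.get_state(); print(s)
for n in ["scene","side"]:
    im,d=imaging.get_image(n); save(im,f"pics/{n}0.png"); np.savez(f"{n}0.npz",im=im,d=d)
    ci=imaging.camera_info(n); print(n,ci)
    for l in ["cup","cup_grip","cup_rim","hopper","outlet","paddle","scale","pan"]:
        print(l,[(round(x["p"],2),np.round(x["point"])) for x in imaging.mark_of(n,l)[:4]])
E
```

```text
pics
{'clock': 0.0, 'q': array([ 1.08491919e+00,  1.59048376e-01,  1.59822136e+00, -2.19622774e-05,
        1.38621808e+00, -2.10095407e-01]), 'joint_vel': array([-6.44581514e-04,  1.63893128e-03, -1.46085711e-03,  2.92885966e-05,
       -6.74383600e-04, -5.69895704e-04]), 'tau': array([ 1.96726825e-03, -3.85572624e+01, -3.22110665e+01,  7.03491457e-02,
        3.78782919e-02, -1.26549548e-04]), 'tcp_pos': array([0.15629485, 0.55269374, 0.21362476]), 'tool_rot': array([ 4.11169359e-04,  7.97588293e-01,  6.03201473e-01, -8.53797258e-04]), 'force': array([ 0.11460187,  0.2831868 , -0.47255325]), 'ft_torque': array([-0.03596444,  0.01468568, -0.00738171]), 'finger_gap': 1.002038644107033}
scene {'vertical_fov': 55.10969646515475, 'cx': 327.64342366762116, 'cy': 240.3798511578711, 'world_to_cam': array([[ 0.21720726,  0.97602831, -0.01377488, -0.08204097],
       [ 0.74695951, -0.17528132, -0.64134854, -0.27818711],
       [-0.62838882,  0.12901628, -0.767126  ,  1.55641161],
       [ 0.        ,  0.        ,  0.        ,  1.        ]])}
cup [(0.84, array([172., 395.])), (0.56, array([30
[... 365 characters left out ...]
{'vertical_fov': 53.249216099526926, 'cx': 315.193039837066, 'cy': 235.81280299977615, 'world_to_cam': array([[-0.98784429, -0.15481296,  0.01402139,  0.4761254 ],
       [-0.1269816 ,  0.75163495, -0.64724074,  0.16036992],
       [ 0.08966229, -0.64115353, -0.76215669,  1.12870239],
       [ 0.        ,  0.        ,  0.        ,  1.        ]])}
cup [(0.68, array([268., 275.]))]
cup_grip [(0.73, array([444., 425.]))]
cup_rim [(0.93, array([392., 469.])), (0.77, array([249., 275.]))]
hopper [(0.96, array([411., 225.])), (0.31, array([268., 275.]))]
outlet []
paddle [(0.52, array([195., 297.])), (0.36, array([297., 180.]))]
scale [(0.68, array([200., 291.]))]
pan [(0.85, array([179., 292.]))]
```

View pics/scene0.png

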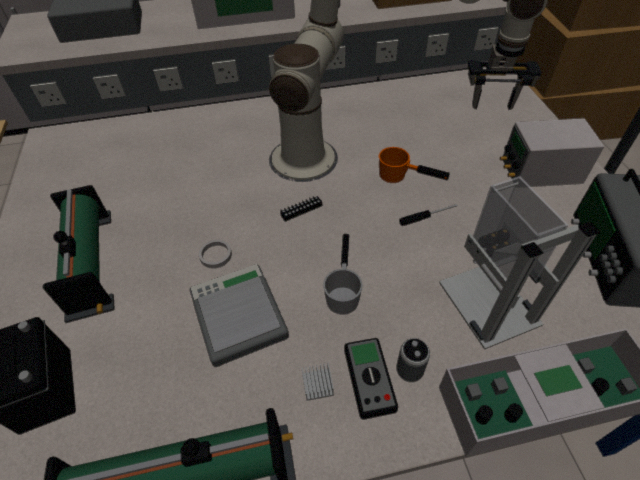

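View pics/side0.png

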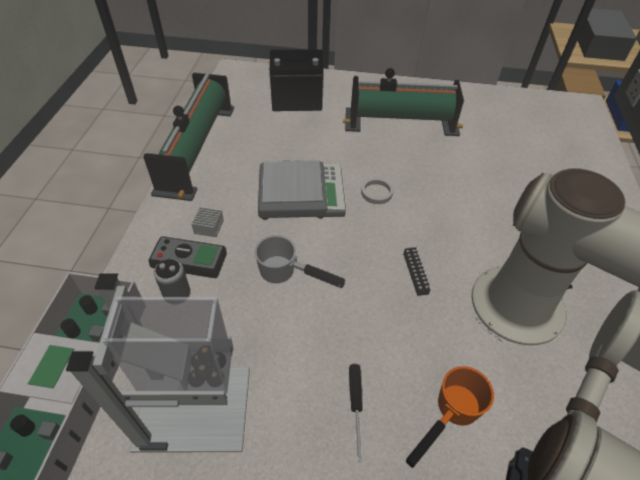

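The picture shows two cups: the grey steel one at scene (290,342) / side (258,276), which is the one meant, and an orange look-alike at scene (165,395) / side (395,467). The scale is at scene (310,237). The hopper is at scene (250,510), with the knobs visible at side (365,208). Next I check the cup in a crop and measure.

Run:
```python
from h import *
from scipy.optimize import least_squares
A=[]
for n in ["scene","side"]:
    z=np.load(f"{n}0.npz"); ci=imaging.camera_info(n); P=cloud(ci,z["d"]); 
    v=(z["d"]>0); A.append((P[v],z["im"][v]))
    g=P[(v)&(abs(P[...,2])<0.02)]; print(n,"bench z med",np.median(g[:,2]))
P=np.concatenate([a[0] for a in A]);C=np.concatenate([a[1] for a in A])
# top-down maps: height-coded, 2mm per px, x 0..0.9 (up), y -0.6..0.7
for i,(p,c) in enumerate(A):
    m=(p[:,0]>0.1)&(p[:,0]<0.9)&(p[:,1]>-0.5)&(p[:,1]<0.6)&(p[:,2]<0.5)
    p=p[m];c=c[m];o=np.argsort(p[:,2]);p=p[o];c=c[o]
    im=np.zeros((550,800,3),np.uint8)
    r=((0.6-p[:,1])/0.002).astype(int)%550; q=((p[:,0]-0.1)/0.001/2*2/2).astype(int)
    im2=np.zeros((550,400,3),np.uint8); im2[r,q]=c
    h=np.zeros((550,400),np.uint8); h[r,q]=np.clip(p[:,2]*600+20,0,255)
    save(np.hstack([im2,cv2.cvtColor(h,cv2.COLOR_GRAY2RGB)]),f"pics/top{i}.png")
z=np.load("scene0.npz"); a=z["im"][220:325,290:400]; z2=np.load("side0.npz"); b=z2["im"][220:310,240:350]
save(np.vstack([cv2.resize(a,(440,420),interpolation=3)[:290],cv2.resize(b,(440,300),interpolation=3)]),"pics/cupcrop.png")
```

```text
scene bench z med -0.00024443882238656123
side bench z med 0.00011002336019577674
```

View pics/top0.png

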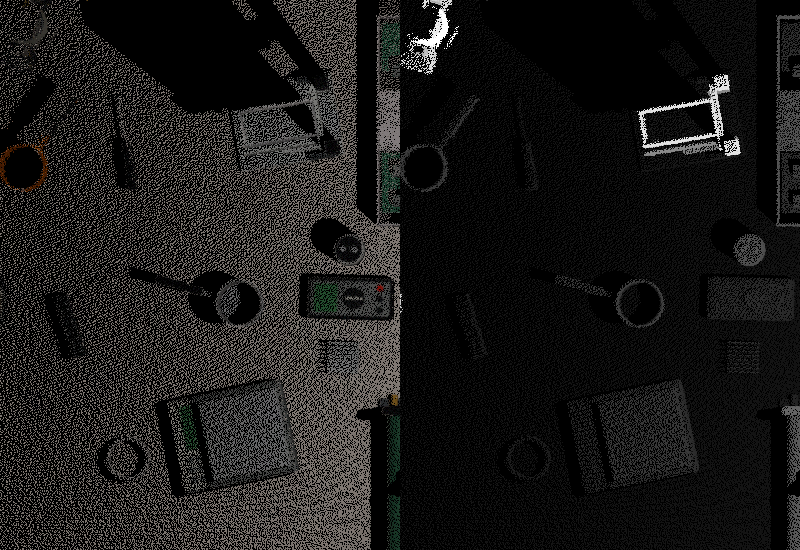

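View pics/top1.png

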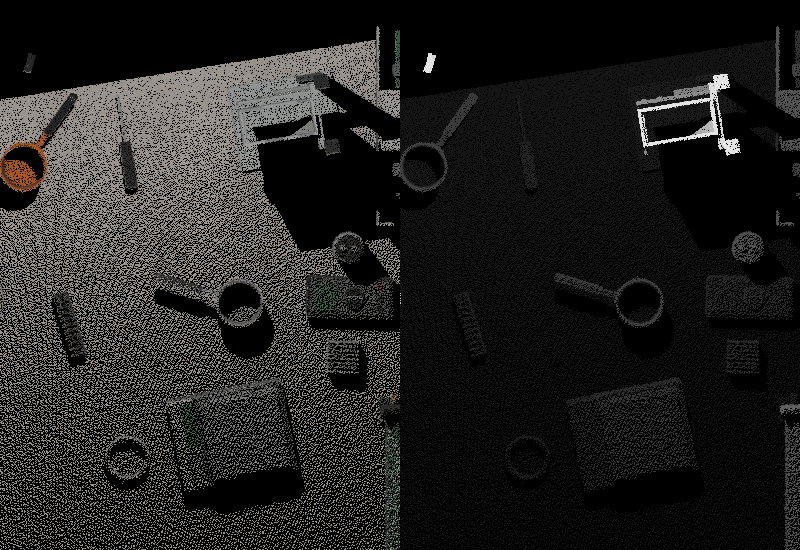

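View pics/cupcrop.png

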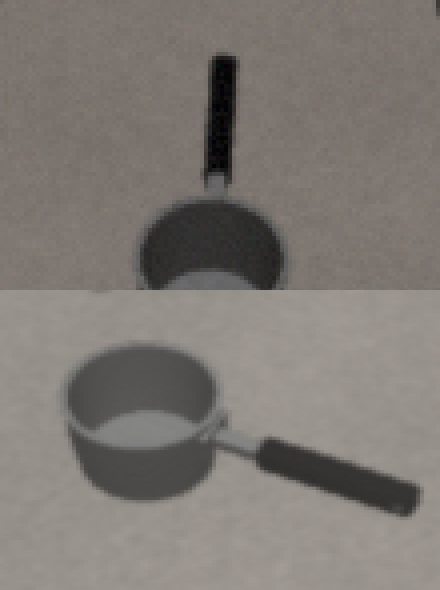

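The crop confirms a grey steel cup with a black grip. Now precise fits.

```bash
cat > fit.py <<'E'
from h import *
from scipy.optimize import least_squares
np.set_printoptions(precision=4,suppress=True)
A=[]
for n in ["scene","side"]:
    z=np.load(f"{n}0.npz"); ci=imaging.camera_info(n); P=cloud(ci,z["d"]); v=z["d"]>0; A.append((P[v],z["im"][v]))
for n,(p,c) in zip(["scene","side"],A):
    print("==",n)
    b=p[(abs(p[:,2]-0.071)<0.008)&(np.hypot(p[:,0]-.58,p[:,1]+.005)<.07)]
    f=least_squares(lambda t:np.hypot(b[:,0]-t[0],b[:,1]-t[1])-t[2],[.58,-.005,.046],loss="soft_l1",f_scale=.002)
    print("cup",f.x,len(b),"ztop",np.percentile(b[:,2],95))
    d=np.hypot(p[:,0]-f.x[0],p[:,1]-f.x[1])
    g=p[(d>.08)&(d<.2)&(p[:,2]>.055)&(p[:,2]<.075)&(p[:,0]<.53)&(p[:,1]>-.05)&(p[:,1]<.12)]
    m=g.mean(0); print("grip",m,"z95",np.percentile(g[:,2],95),"n",len(g))
    w,V=np.linalg.eigh(np.cov(g[:,:2].T)); a=V[:,1]*np.sign(V[0,1]); print("handle dir +x yaw deg",np.degrees(np.arctan2(a[1],a[0])), "from center",np.degrees(np.arctan2(f.x[1]-m[1],f.x[0]-m[0])),"extent",d[(d>.05)&(d<.2)&(p[:,2]>.055)&(p[:,2]<.075)&(p[:,0]<.53)&(p[:,1]>-.05)&(p[:,1]<.12)].max())
    # scale pan
    s=p[(abs(p[:,2]-.06)<.003)&(np.hypot(p[:,0]-.58,p[:,1]+.28)<.16)]
    r=cv2.minAreaRect((s[:,:2]*1000).astype(np.float32)); print("pan",r, np.median(s[:,2]))
    # hopper
    hregion=(p[:,0]>.54)&(p[:,0]<.83)&(p[:,1]>.2)&(p[:,1]<.5)
    for lo,hi in [(.32,.36),(.005,.015),(.14,.17)]:
        s=p[hregion&(p[:,2]>lo)&(p[:,2]<hi)]
        if len(s)>5:
            r=cv2.minAreaRect((s[:,:2]*1000).astype(np.float32)); print(lo,hi,len(s),r,"zmed",np.median(s[:,2]))
    hs=p[hregion]; print(np.histogram(hs[:,2],bins=np.arange(0,.4,.02)))
E
python3 fit.py
```

```text
== scene
cup [ 0.5804 -0.0072  0.0458] 340 ztop 0.07639684353665444
grip [0.4597 0.0289 0.0616] z95 0.06515999262733525 n 198
handle dir +x yaw deg -16.93434444514244 from center -16.647565077037616 extent 0.1764312335069117
pan ((589.9437866210938, -268.0802001953125), (161.6996307373047, 159.6990203857422), 11.323115348815918) 0.0595333452269865
0.32 0.36 2949 ((674.2871704101562, 358.0892028808594), (190.18063354492188, 162.3880157470703), 8.866243362426758) zmed 0.33724607031431897
0.005 0.015 3068 ((688.4765014648438, 350.778564453125), (241.45394897460938, 189.42636108398438), 7.848582744598389) zmed 0.008978201992015489
0.14 0.17 509 ((715.4638671875, 323.1479187011719), (226.94873046875, 129.10203552246094), 44.07732391357422) zmed 0.15741498168522372
(array([4706,  228,  142,  161,  152,  175,  176,  289,  588, 1047,  590,
        587,  605,  701,  947, 1233, 1688, 1261,    0]), array([0.  , 0.02, 0.04, 0.06, 0.08, 0.1 , 0.12, 0.14, 0.16, 0.18, 0.2 ,
       0.22, 0.24, 0.26, 0.28, 0.3 , 0.32, 0.34, 0.36, 0.38]))
== side
cup [ 0.5788 -0.0047  0.0457] 409 ztop 0.07651713455633
[... 280 characters left out ...]
497723
0.32 0.36 4871 ((674.7241821289062, 358.43414306640625), (189.20985412597656, 161.21914672851562), 9.222373008728027) zmed 0.33874810169413827
0.005 0.015 5193 ((623.4352416992188, 368.37054443359375), (327.78009033203125, 170.1802215576172), 37.77537536621094) zmed 0.00942971375030266
0.14 0.17 415 ((643.2860107421875, 400.7059631347656), (226.87535095214844, 87.78842163085938), 43.07699966430664) zmed 0.15951473021676688
(array([8204,  217,   88,  102,  105,  112,  118,  225,  825, 1611,  764,
        899, 1219, 1512, 1529, 1843, 2563, 2308,    0]), array([0.  , 0.02, 0.04, 0.06, 0.08, 0.1 , 0.12, 0.14, 0.16, 0.18, 0.2 ,
       0.22, 0.24, 0.26, 0.28, 0.3 , 0.32, 0.34, 0.36, 0.38]))
```

```bash
cat > fit2.py <<'E'
from fit import *
print("#####")
for n in ["scene","side"]:
    W=imaging.camera_info(n)["world_to_cam"]; print(n,-W[:3,:3].T@W[:3,3])
fig=[]
for p,c in A:
    m=(p[:,0]>.53)&(p[:,0]<.83)&(p[:,1]>.2)&(p[:,1]<.5)
    p=p[m]
    for lo,hi in [(.004,.016),(.1,.2),(.2,.33),(.335,.36)]:
        s=p[(p[:,2]>lo)&(p[:,2]<hi)]
        im=np.zeros((300,300,3),np.uint8)
        im[((.5-s[:,1])*1000).astype(int),((s[:,0]-.53)*1000).astype(int)]=255
        for k in range(0,300,50): im[k,:,2]|=80; im[:,k+20 if k+20<300 else 0,2]|=80
        fig.append(im)
save(cv2.resize(np.vstack([np.hstack(fig[:4]),np.hstack(fig[4:])]),(800,400),interpolation=cv2.INTER_AREA)*1,"pics/hop.png")
z=np.load("side0.npz")["im"][260:470,60:280]; save(cv2.resize(z,(628,600),interpolation=3),"pics/hopc.png")
E
python3 fit2.py|sed -n '/####/,$p'
```

```text
#####
scene [ 1.2036 -0.1695  1.0144]
side [0.3895 0.6768 0.9574]
```

View pics/hop.png

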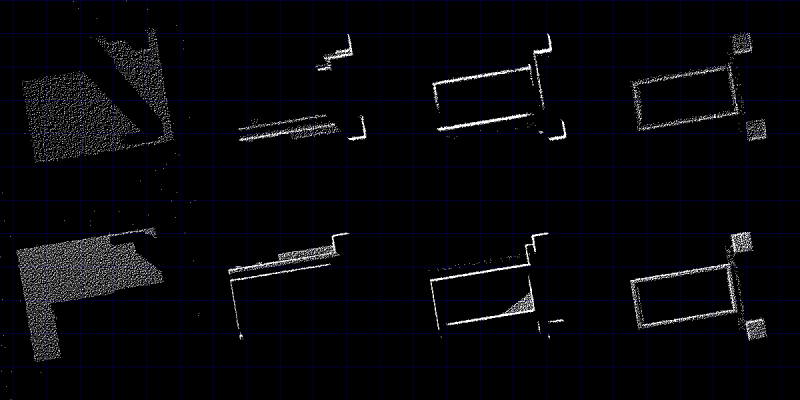

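View pics/hopc.png

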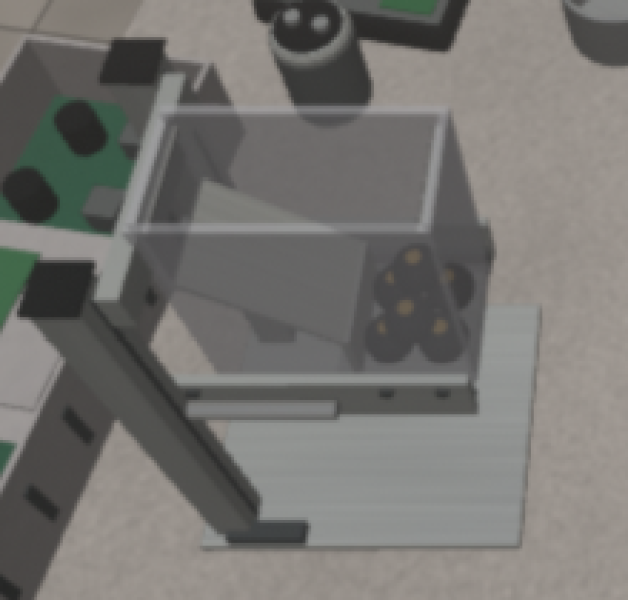

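```bash
cat > fit3.py <<'E'
from fit import *
print("#####")
yaw=np.radians(9)
for n,(p,c) in zip(["scene","side"],A):
    m=(p[:,0]>.53)&(p[:,0]<.83)&(p[:,1]>.2)&(p[:,1]<.5); p=p[m]
    t=p[p[:,2]>.342]
    # bin rim only: exclude posts
    l0=(t[:,:2]-[.62,.345])@np.array([[np.cos(yaw),-np.sin(yaw)],[np.sin(yaw),np.cos(yaw)]])
    k=(l0[:,0]<.10)&(abs(l0[:,1])<.06); 
    r=cv2.minAreaRect((t[k][:,:2]*1000).astype(np.float32)); print(n,"rim",r,len(t[k]),np.median(t[k][:,2]))
    tt=t[k]; 
    # yaw by minimizing entropy: outer long edges
    for deg in []: pass
    a=np.radians(r[2] if r[2]<45 else r[2]-90)
    for a in [a,np.radians(9)]:
        ex=np.array([np.cos(a),np.sin(a)]);ey=np.array([-ex[1],ex[0]])
        u=tt[:,:2]@ex; v=tt[:,:2]@ey
        lo,hi=np.percentile(u,[.5,99.5]);vl,vh=np.percentile(v,[.5,99.5])
        ctr=ex*(lo+.037)+ey*(vl+vh)/2
        print(" yaw",np.degrees(a),"len",hi-lo,"wid",vh-vl,"outlet xy",ctr)
    # base plate
    b=p[(p[:,2]>.006)&(p[:,2]<.014)]
    for a in [np.radians(8.5),np.radians(9),np.radians(9.5)]:
        ex=np.array([np.cos(a),np.sin(a)]);ey=np.array([-ex[1],ex[0]])
        u=b[:,:2]@ex; v=b[:,:2]@ey
        k=(abs(u-(.65*ex[0]+.35*ex[1]))<.15)
        hu=np.histogram(u,bins=np.arange(.5,1,.002)); hv=np.histogram(v,bins=np.arange(.1,.5,.002))
        uu=hu[1][:-1][hu[0]>12]; vv=hv[1][:-1][hv[0]>12]
        print(" plate a",np.degrees(a),"front u",uu.min(),"back",uu.max()+.002,"v",vv.min(),vv.max()+.002,"origin",ex*(uu.min()+.05)+ey*(vv.min()+vv.max()+.002)/2)
    # front wall plane & sides .2-.33
    w=p[(p[:,2]>.2)&(p[:,2]<.33)]
    a=np.radians(9);ex=np.array([np.cos(a),np.sin(a)]);ey=np.array([-ex[1],ex[0]]);u=w[:,:2]@ex;v=w[:,:2]@ey
    c0=np.array([.635,.35]);fu=w[(abs(u-(c0@ex-.037))<.01)&(abs(v-c0@ey)<.035)]
    if len(fu)>20:
        L=cv2.fitLine((fu[:,:2]*1000).astype(np.float32),cv2.DIST_HUBER,0,.01,.01).ravel(); print(" front line",len(fu),L,"yaw",np.degrees(np.arctan(-L[0]/L[1])))
    for sgn in (1,-1):
        q=w[(abs(v-(c0@ey+sgn*.036))<.012)&(u>c0@ex-.03)&(u<c0@ex+.1)]
        if len(q)>20:
            L=cv2.fitLine((q[:,:2]*1000).astype(np.float32),cv2.DIST_HUBER,0,.01,.01).ravel(); print(" side",sgn,len(q),L,"yaw",np.degrees(np.arctan(L[1]/L[0])),"v",np.median(q[:,:2]@ey))
E
python3 fit3.py|sed -n '/####/,$p'
```

```text
#####
scene rim ((649.4616088867188, 352.88140869140625), (139.19735717773438, 78.08287811279297), 9.364043235778809) 544 0.34623628898253916
 yaw 9.36404323577881 len 0.1376009699293178 wid 0.07705013563078039 outlet xy [0.6176 0.3474]
 yaw 9.0 len 0.13747901463307344 wid 0.07725867066968711 outlet xy [0.6176 0.3476]
 plate a 8.5 front u 0.6140000000000001 back 0.8240000000000003 v 0.16600000000000006 0.3280000000000002 origin [0.6202 0.3424]
 plate a 9.0 front u 0.6160000000000001 back 0.8260000000000003 v 0.16000000000000006 0.3220000000000002 origin [0.6201 0.3422]
 plate a 9.5 front u 0.6160000000000001 back 0.8280000000000003 v 0.15400000000000005 0.31400000000000017 origin [0.6182 0.3407]
 front line 190 [  0.109   -0.994  594.9717 364.4195] yaw 6.259852
 side 1 1010 [  0.9864   0.1643 646.7474 385.204 ] yaw 9.455305 v 0.27942943915964313
 side -1 1847 [  0.9869   0.1615 667.129  318.7114] yaw 9.292738 v 0.2104250810722797
side rim ((649.7140502929688, 354.5472717285156), (138.30215454101562, 75.81462860107422), 9.453054428100586) 1073 0.3469027796662666
 yaw 9.453054428100586 len 0.13740065173298144 wid 0.07490406908688838 outlet xy [0.6183 0.3493]
 yaw 9.0 len 0.13726865314860115 wid 0.07522590694992731 outlet xy [0.6182 0.3497]
 plate a 8.5 front u 0.6120000000000001 back 0.8220000000000003 v 0.16800000000000007 0.3420000000000002 origin [0.617 0.35 ]
 plate a 9.0 front u 0.6140000000000001 back 0.8240000000000003 v 0.16400000000000006 0.3340000000000002 origin [0.6169 0.3498]
 plate a 9.5 front u 0.6160000000000001 back 0.8260000000000003 v 0.15800000000000006 0.3280000000000002 origin [0.6168 0.3496]
 front line 100 [  0.9942   0.1076 608.3649 314.4751] yaw -83.82202
 side 1 3165 [  0.9866   0.1632 662.354  393.324 ] yaw 9.393761 v 0.2848642307046526
 side -1 2361 [  0.9862   0.1654 669.182  324.5312] yaw 9.518804 v 0.2158357269729844
```

Cup at (0.5796, -0.006) with yaw -17°. Hopper outlet at (0.618, 0.3485) with yaw 9.4°. Pan at (0.5895, -0.267) with yaw 11.4°. All agree with the given sizes. I'll grip about 102 mm from the cup axis to cut the sag moment. First move: to above the grip.

carry_out:
  moves: [-35, 38, 0, 0, 0, 0, 1, -35, 38, 0, 0, 0, 0, 1, -35, 38, 0, 0, 0, 0, 1, -35, 38, 0, 0, 0, 0, 1, -35, 38, 0, 0, 0, 0, 1, -35, 38, 0, 0, 0, 0, 1, -35, 38, 0, 0, 0, 0, 1, -35, 38, 0, 0, 0, 0, 1, -35, 38, 0, 0, 0, 0, 1, -35, 38, 10, 0, 0, 0, 1, -35, 38, 20, 0, 0, 0, 1, -30, 35, 20, 0, 0, 0, 1]

```text
clock: 2.4
tcp_pos: [0.492, 0.0173, 0.1681]
tool_rot: [0.003, 0.796, 0.605, 0.006]
force: [1.9, 1.0, -0.3]
finger_gap: 1.001
```

```bash
cat >> h.py <<'E'
from scipy.spatial.transform import Rotation as R
np.set_printoptions(precision=4,suppress=True)
def rot(s): q=s["tool_rot"]; return R.from_quat([q[1],q[2],q[3],q[0]])
def want(yawdeg):  # tool down, tool y along cup +x (yaw), tool x along cup +y
    a=np.radians(yawdeg); ex=np.array([np.cos(a),np.sin(a),0]); ey=np.array([-ex[1],ex[0],0])
    return R.from_matrix(np.stack([ey,ex,[0,0,-1]],1))
def delta(pos,yawdeg):
    s=robot.get_state(); r=rot(s); d=r.inv().apply(np.array(pos)-s["tcp_pos"])*1000
    w=(r.inv()*want(yawdeg)).as_rotvec(degrees=True)/8
    print("clock",s["clock"],"tcp",s["tcp_pos"],"F",s["force"],"T",s["ft_torque"],"gap",s["finger_gap"],"q",s["q"]); print("delta mm",d,"turn units",w)
E
python3 - <<'E'
from h import *
delta([0.4821,0.0238,0.033],-17)
ci=imaging.camera_info("wrist"); im,d=imaging.get_image("wrist"); save(im,"pics/w1.png"); np.savez("w1.npz",im=im,d=d); import pickle; pickle.dump(ci,open("w1.pkl","wb"))
E
```

```text
clock 2.4 tcp [0.492  0.0173 0.1681] F [ 1.8871  1.0052 -0.3252] T [-0.0354 -0.034   0.0056] gap 1.0007125225780436 q [-0.2146 -0.0291  1.8883  0.0057  1.2693 -1.5171]
delta mm [  2.8152 -13.0086 134.9405] turn units [ 0.0903 -0.0456  0.1914]
```

View pics/w1.png

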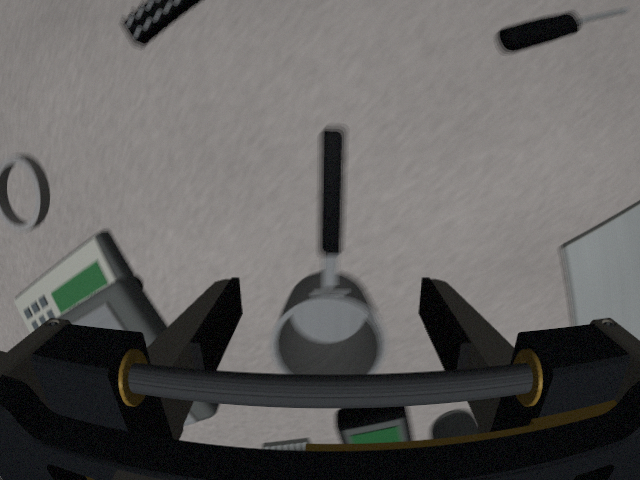

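The wrist view shows the grey cup at (320,330), with its handle running up the picture between the open fingers at column ~332. Descending.

carry_out:
  moves: [1, -6.5, 20, 0.05, -0.02, 0.1, 1, 1, -6.5, 20, 0.04, -0.02, 0.1, 1, 0.5, 0, 25, 0, 0, 0, 1, 0, 0, 20, 0, 0, 0, 1, 0, 0, 15, 0, 0, 0, 1, 0, 0, 10, 0, 0, 0, 1, 0, 0, 0, 0, 0, 0, 1]

```text
clock: 3.32
tcp_pos: [0.4821, 0.0178, 0.0524]
tool_rot: [0.0, 0.806, 0.591, -0.001]
force: [0.4, 0.1, 0.5]
finger_gap: 1.002
```

Run:
```python
from h import *
delta([0.4821,0.0238,0.033],-17)
```

```text
clock 3.325 tcp [0.4821 0.0178 0.0524] F [0.3942 0.1431 0.463 ] T [-0.0392  0.0034  0.0036] gap 1.0017798324858302 q [-0.2127  0.1198  1.9879 -0.0025  1.0348 -1.4767]
delta mm [ 5.7403 -1.7337 19.3595] turn units [-0.0051  0.0157 -0.0638]
```

carry_out:
  moves: [5, -1.5, 10, 0, 0.01, -0.06, 1, 1, 0, 9.5, 0, 0, 0, 1, 0, 0, 0, 0, 0, 0, 1]

```text
clock: 3.7
tcp_pos: [0.4836, 0.0244, 0.0328]
tool_rot: [0.001, 0.804, 0.595, 0.0]
force: [0.1, -0.4, 0.9]
finger_gap: 1.0
```

Run:
```python
from h import *
delta([0.4821,0.0238,0.033],-17)
im,d=imaging.get_image("wrist"); save(im,"pics/w2.png")
```

```text
clock 3.7 tcp [0.4836 0.0244 0.0328] F [ 0.1081 -0.4154  0.8684] T [ 0.0284  0.0465 -0.0522] gap 0.9997866246230089 q [-0.1995  0.1572  1.9929 -0.0007  0.9899 -1.4735]
delta mm [-0.9634 -1.235  -0.2307] turn units [0.0121 0.0029 0.0017]
```

View pics/w2.png

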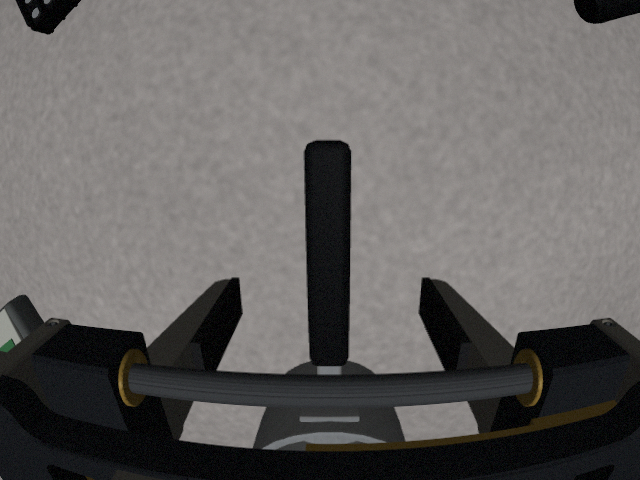

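The handle is centred (column 328 against a finger midpoint of ~331) and aligned. Closing.

carry_out:
  moves: [0, 0, 0, 0, 0, 0, 0.5, 0, 0, 0, 0, 0, 0, 0.3, 0, 0, 0, 0, 0, 0, 0.15, 0, 0, 0, 0, 0, 0, 0, 0, 0, 0, 0, 0, 0, 0, 0, 0, 0, 0, 0, 0, 0]

```text
clock: 4.5
tcp_pos: [0.4847, 0.0239, 0.0341]
tool_rot: [0.002, 0.804, 0.595, 0.001]
force: [-0.2, 0.5, -0.1]
finger_gap: 0.372
```

Run:
```python
from h import *
delta([0.4821,0.0238,0.033],-17)
im,d=imaging.get_image("wrist"); save(im,"pics/w3.png")
```

```text
clock 4.5 tcp [0.4847 0.0239 0.0341] F [-0.1733  0.4899 -0.149 ] T [ 0.0115 -0.0019  0.0054] gap 0.3718247430292906 q [-0.1999  0.1555  1.9916 -0.0007  0.9903 -1.4735]
delta mm [-0.8988 -2.4988  1.1261] turn units [ 0.0312  0.0012 -0.0005]
```

View pics/w3.png

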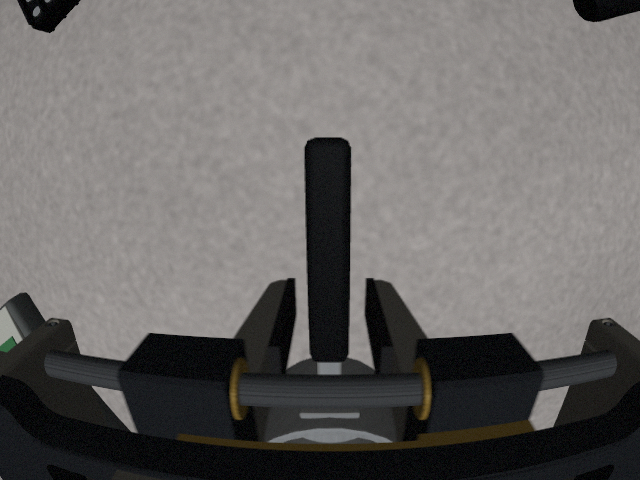

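carry_out:
  moves: [0, -2, 1, 0.03, 0, 0, 0, 0, 0, 0.5, 0, 0, 0, 0, 0, 0, 0, 0, 0, 0, 0, 0, 0, 0, 0, 0, 0, 0, 0, 0, 0, 0, 0, 0, 0, 0, 0, 0, 0, 0, 0, 0]

```text
clock: 5.3
tcp_pos: [0.4826, 0.0245, 0.0329]
tool_rot: [-0.0, 0.804, 0.595, -0.0]
force: [-1.2, 0.1, 2.1]
finger_gap: 0.195
```

Run:
```python
from h import *
delta([0.4821,0.0238,0.033],-17)
```

```text
clock 5.3 tcp [0.4826 0.0245 0.0329] F [-1.2064  0.1305  2.1002] T [-0.0274  0.167  -0.0699] gap 0.1945913347225709 q [-0.1997  0.1562  1.9936 -0.0003  0.9924 -1.4735]
delta mm [-0.8569 -0.247  -0.0744] turn units [-0.0046  0.0024 -0.0009]
```

carry_out:
  moves: [0, 0, -4, 0, 0, 0, 0, 0, 0, -8, 0, 0, 0, 0, 0, 0, -12, 0, 0, 0, 0, 0, 0, -15, 0, 0, 0, 0, 0, 0, -15, 0, 0, 0, 0, 0, 0, -12, 0, 0, 0, 0, 0, 0, 0, 0, 0, 0, 0]

```text
clock: 6.18
tcp_pos: [0.4828, 0.0246, 0.1041]
tool_rot: [0.0, 0.804, 0.595, 0.0]
force: [0.0, -0.6, -2.0]
finger_gap: 0.192
```

```bash
cat > look.py <<'E'
from h import *
import sys,pickle
tag=sys.argv[1]
for n in sys.argv[2:]:
    s=robot.get_state(); ci=imaging.camera_info(n); im,d=imaging.get_image(n); save(im,f"pics/{n}_{tag}.png"); np.savez(f"{n}_{tag}.npz",im=im,d=d); pickle.dump((s,ci),open(f"{n}_{tag}.pkl","wb"))
E
cat > cupfit.py <<'E'
from h import *
import sys,pickle
from scipy.optimize import least_squares
tag=sys.argv[1]; c0=np.array(eval(sys.argv[2])) # rim centre guess
for n in sys.argv[3:]:
    s,ci=pickle.load(open(f"{n}_{tag}.pkl","rb")); z=np.load(f"{n}_{tag}.npz"); P=cloud(ci,z["d"]); v=z["d"]>0; p=P[v]
    b=p[np.linalg.norm(p-c0,axis=1)<.065]; b=b[(abs(b[:,2]-c0[2])<.009)]
    r=np.hypot(*(b[:,:2]-c0[:2]).T); b=b[(r>.036)&(r<.056)]
    def res(t):
        nrm=np.array([t[3],t[4],1]); nrm/=np.linalg.norm(nrm); q=b-t[:3]; h=q@nrm; rr=np.linalg.norm(q-np.outer(h,nrm),axis=1)
        return np.concatenate([rr-.0458,h*(h>0)*3, h*.3])
    f=least_squares(res,[*c0,0,0],loss="soft_l1",f_scale=.002); print(n,"rim centre",f.x[:3],"tilt deg(nx,ny)",np.degrees(f.x[3:]),len(b),"cost",f.cost)
E
python3 look.py l1 scene side wrist
python3 - <<'E'
from h import *
delta([0.4821,0.0238,0.1],-17)
E
python3 cupfit.py l1 "[.58,-.006,.138]" scene side
```

```text
clock 6.325 tcp [0.4814 0.0249 0.1022] F [-0.9263 -0.0745 -1.0154] T [0.0341 0.1444 0.0285] gap 0.1897918929885692 q [-0.1997  0.0406  1.9587 -0.0001  1.1455 -1.4736]
delta mm [-0.8401  0.9719  2.1866] turn units [-0.023   0.0028 -0.0005]
scene rim centre [ 0.5807 -0.007   0.1458] tilt deg(nx,ny) [-0.2059 -0.0597] 456 cost 0.0014625191303456984
side rim centre [ 0.5789 -0.0044  0.1455] tilt deg(nx,ny) [ 0.1708 -0.1777] 438 cost 0.0014007616995789622
```

View pics/side_l1.png

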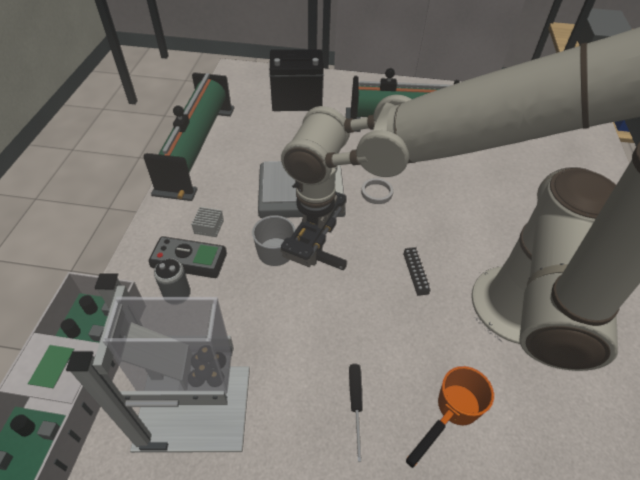

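The cup is level at rim z 0.1455, as expected from the grasp, and its axis is 103 mm ahead of the TCP. Moving to in front of the hopper.

carry_out:
  moves: [12, -4, 0, 0, 0, -0.15, 0, 24, -7.5, 0, 0, 0, -0.3, 0, 24, -7.5, 0, 0, 0, -0.3, 0, 24, -7.5, 0, 0, 0, -0.3, 0, 24, -7.5, 0, 0, 0, -0.3, 0, 24, -7.5, 0, 0, 0, -0.3, 0, 24, -7.5, 0, 0, 0, -0.3, 0, 24, -7.5, 0, 0, 0, -0.3, 0, 24, -7.5, 0, 0, 0, -0.3, 0, 24, -7.5, 0, 0, 0, -0.3, 0, 24, -7.5, 0, 0, 0, -0.3, 0, 18, -5, 0, 0, 0, -0.2, 0, 0, 0, 0, 0, 0, 0, 0]

```text
clock: 7.95
tcp_pos: [0.4052, 0.3141, 0.095]
tool_rot: [-0.008, 0.633, 0.774, -0.006]
force: [-0.7, -0.7, -2.0]
finger_gap: 0.192
```

Run:
```python
from h import *
delta([0.4138,0.3147,0.0977],9.4)
```

```text
clock 7.95 tcp [0.4052 0.3141 0.095 ] F [-0.699  -0.6992 -2.0157] T [-0.0255  0.1377 -0.0153] gap 0.19245515103287525 q [ 0.4173  0.1392  1.8687  0.0101  1.1519 -1.3568]
delta mm [-1.0531  8.5041 -2.8613] turn units [-0.142  -0.0336  0.2511]
```

carry_out:
  moves: [-0.5, 4, -1.5, -0.07, -0.02, 0.13, 0, -0.5, 4, -1.3, -0.07, -0.015, 0.12, 0, 0, 0, 0, 0, 0, 0, 0]

```text
clock: 8.32
tcp_pos: [0.4141, 0.3135, 0.0973]
tool_rot: [0.001, 0.648, 0.761, -0.0]
force: [0.2, -0.1, -2.0]
finger_gap: 0.195
```

```bash
python3 - <<'E'
from h import *
delta([0.4138,0.3147,0.0977],9.4)
E
python3 look.py l2 scene side wrist
python3 cupfit.py l2 "[.515,.3315,.140]" scene side
```

```text
clock 8.325 tcp [0.4141 0.3135 0.0973] F [ 0.2283 -0.1001 -2.0402] T [ 0.0181  0.1837 -0.0145] gap 0.19531556307671122 q [ 0.4159  0.1404  1.862  -0.0015  1.1392 -1.3144]
delta mm [ 1.2711 -0.1172 -0.3823] turn units [ 0.0023  0.0096 -0.0282]
scene rim centre [0.5146 0.3275 0.1398] tilt deg(nx,ny) [0.8896 0.8882] 191 cost 0.0004869713339575054
side rim centre [0.5138 0.3299 0.1405] tilt deg(nx,ny) [ 0.0432 -0.325 ] 577 cost 0.001044751132905189
```

View pics/side_l2.png

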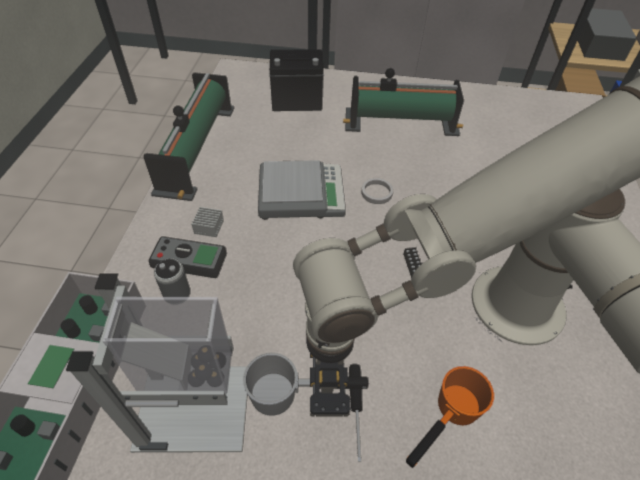

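View pics/wrist_l2.png

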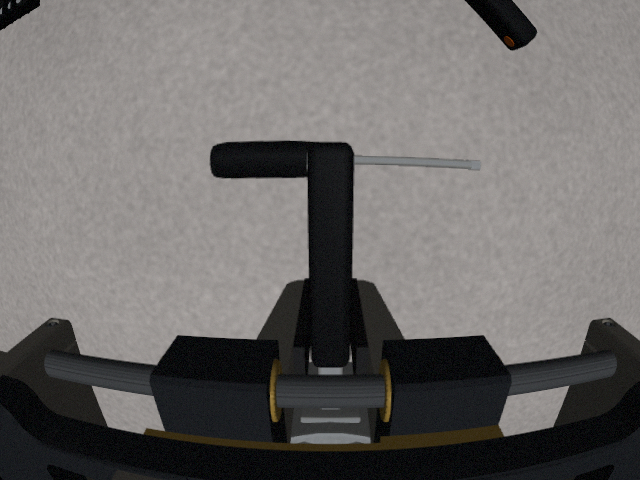

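The cup is level, rim 0.140, about 2 mm low in hopper y and about 41 mm short of the paddle. Moving 33 mm forward with that correction.

carry_out:
  moves: [1, 8, -0.3, 0, 0, -0.02, 0, 1, 9, -0.1, 0, 0, 0, 0, 0, 9, 0, 0, 0, 0, 0, 0, 7, 0, 0, 0, 0, 0, 0, 0, 0, 0, 0, 0, 0]

```text
clock: 9.1
tcp_pos: [0.4491, 0.3212, 0.0976]
tool_rot: [0.001, 0.647, 0.762, -0.0]
force: [-0.4, 0.6, -0.8]
finger_gap: 0.192
```

```bash
cat > loc.py <<'E'
from h import *
import sys
a=np.radians(9.4); ex=np.array([np.cos(a),np.sin(a)]); ey=np.array([-ex[1],ex[0]])
s=robot.get_state(); r=rot(s).as_matrix(); d=s["tcp_pos"][:2]+.103*r[:2,1]-[.618,.3485]
yaw=np.degrees(np.arctan2(r[1,1],r[0,1]))
print("clock",s["clock"],"cup axis local mm",d@ex*1000,d@ey*1000,"z",s["tcp_pos"][2],"yaw",yaw,"F",s["force"],"Fl",s["force"][:2]@ex,s["force"][:2]@ey)
print("shutter est",d@ex*1000+64, "turn to level/yaw units",(rot(s).inv()*want(9.4)).as_rotvec(degrees=True)/8)
E
python3 loc.py; python3 look.py l3 side; python3 cupfit.py l3 "[.547,.336,.140]" side
python3 - <<'E'
import cv2
i=cv2.imread("pics/side_l3.png")[280:470,90:330]; cv2.imwrite("pics/l3c.png",cv2.resize(i,None,fx=3,fy=3,interpolation=3))
E
```

```text
clock 9.1 cup axis local mm -68.09708051233623 0.5934168394138715 z 0.09761043783726803 yaw 9.343106845262753 F [-0.4025  0.6107 -0.7851] Fl -0.29733786331656714 0.6682658951901559
shutter est -4.097080512336234 turn to level/yaw units [ 0.002   0.0086 -0.0071]
side rim centre [0.5486 0.338  0.1408] tilt deg(nx,ny) [ 0.2741 -0.4701] 469 cost 0.0008079186108493029
```

View pics/l3c.png

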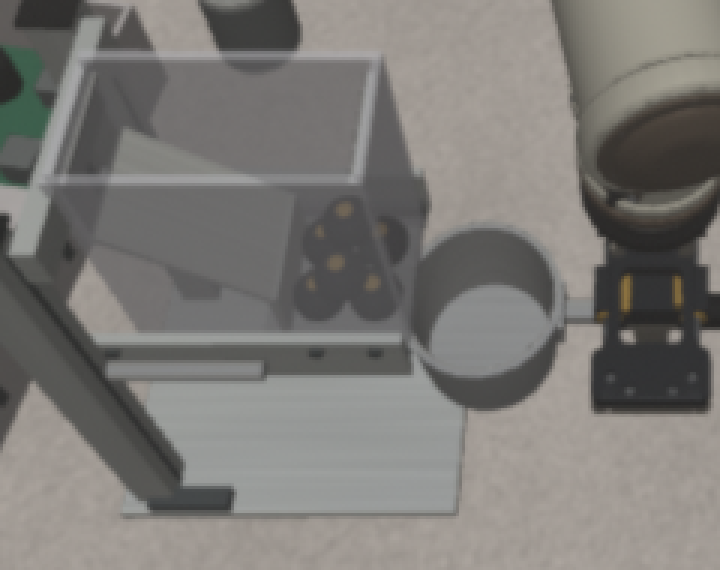

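The cup's far rim is just below the bin's front and lined up. Pushing 28 mm, which stops before the knobs drop.

carry_out:
  moves: [0, 4, 0, 0, 0, 0, 0, 0, 4, 0, 0, 0, 0, 0, 0, 4, 0, 0, 0, 0, 0, 0, 4, 0, 0, 0, 0, 0, 0, 4, 0, 0, 0, 0, 0, 0, 4, 0, 0, 0, 0, 0, 0, 4, 0, 0, 0, 0, 0]

```text
clock: 10.02
tcp_pos: [0.4754, 0.3257, 0.0969]
tool_rot: [-0.001, 0.647, 0.763, -0.003]
force: [-4.3, -0.8, 1.3]
finger_gap: 0.195
```

```bash
python3 loc.py; python3 look.py l4 side wrist
python3 - <<'E'
import cv2
i=cv2.imread("pics/side_l4.png")[280:470,90:330]; cv2.imwrite("pics/l4c.png",cv2.resize(i,None,fx=3,fy=3,interpolation=3))
E
```

```text
clock 10.025 cup axis local mm -41.373755641022775 0.8289276231966537 z 0.09694237725343571 yaw 9.394289598723264 F [-4.2945 -0.8234  1.3229] Fl -4.371318933650254 -0.11093743658969976
shutter est 22.626244358977225 turn to level/yaw units [-0.0364  0.014  -0.0007]
```

View pics/l4c.png

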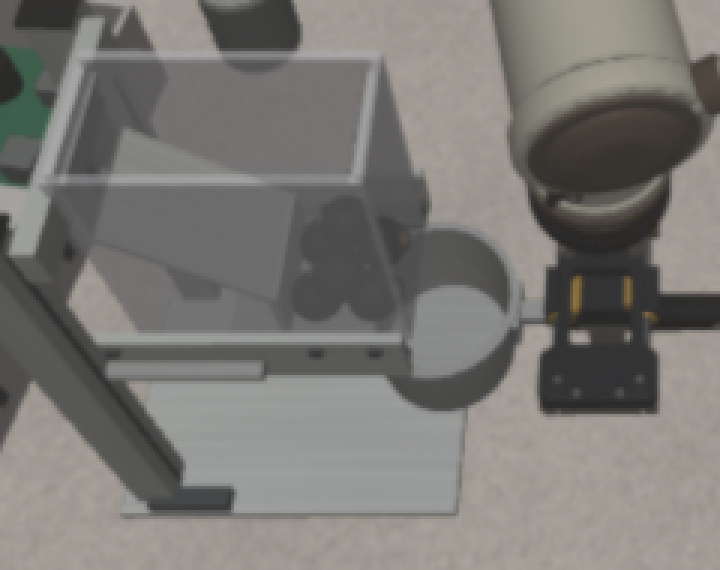

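Force is -4.4 N with the shutter at ~22 mm, which fits the spring. Pushing on.

carry_out:
  moves: [0, 4, -0.4, -0.03, 0.01, 0, 0, 0, 4, -0.2, 0, 0, 0, 0, 0, 4, -0.1, 0, 0, 0, 0, 0, 4, -0.2, 0, 0, 0, 0, 0, 4, -0.2, 0, 0, 0, 0, 0, 4, -0.2, 0, 0, 0, 0, 0, 4, -0.2, 0, 0, 0, 0, 0, 4, -0.2, 0, 0, 0, 0]

```text
clock: 11.12
tcp_pos: [0.5046, 0.3304, 0.095]
tool_rot: [-0.003, 0.647, 0.763, -0.005]
force: [-5.9, -1.1, -0.6]
finger_gap: 0.194
```

```bash
python3 loc.py; python3 look.py l5 side
python3 - <<'E'
import cv2
i=cv2.imread("pics/side_l5.png")[280:470,90:330]; cv2.imwrite("pics/l5c.png",cv2.resize(i,None,fx=3,fy=3,interpolation=3))
E
```

```text
clock 11.125 cup axis local mm -11.831767259167423 0.6515107864128683 z 0.09496100903435514 yaw 9.416909909533375 F [-5.9205 -1.0665 -0.5855] Fl -6.015221049438947 -0.08525008747604193
shutter est 52.16823274083258 turn to level/yaw units [-0.0838  0.0115  0.0022]
```

View pics/l5c.png

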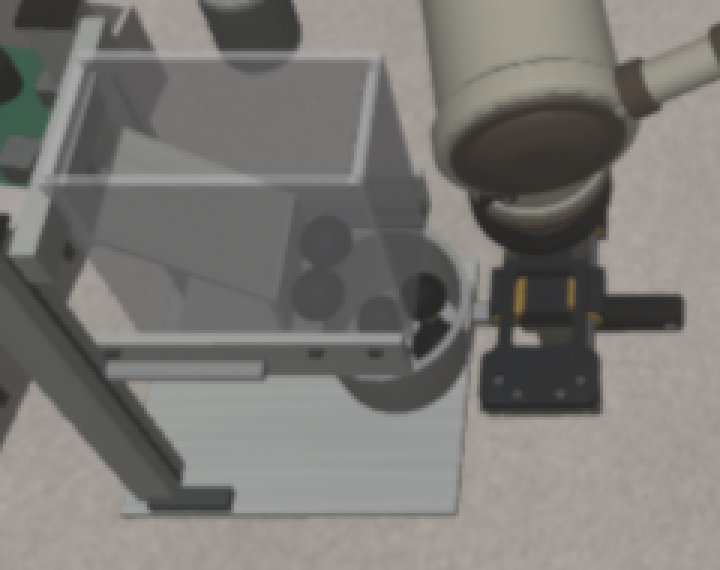

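Four knobs have dropped and two are still on the shutter. Continuing to ~66 mm with small height and level corrections.

carry_out:
  moves: [0, 4, -1, -0.05, 0, 0, 0, 0, 4, -0.8, -0.04, 0, 0, 0, 0, 4, -0.6, 0, 0, 0, 0, 0, 2.5, -0.4, 0, 0, 0, 0, 0, 1, -0.4, 0, 0, 0, 0, 0, 0.5, -0.3, 0, 0, 0, 0]

```text
clock: 11.92
tcp_pos: [0.5161, 0.332, 0.094]
tool_rot: [-0.003, 0.646, 0.763, -0.006]
force: [-5.9, -1.0, 1.5]
finger_gap: 0.191
```

```bash
python3 loc.py; python3 look.py l6 side
python3 - <<'E'
import cv2
i=cv2.imread("pics/side_l6.png")[280:470,90:330]; cv2.imwrite("pics/l6c.png",cv2.resize(i,None,fx=3,fy=3,interpolation=3))
E
```

```text
clock 11.925 cup axis local mm -0.21540158790805464 0.4220585467874309 z 0.09402376190059807 yaw 9.443424025650456 F [-5.9271 -1.0113  1.4647] Fl -6.012640456173402 -0.029678484494577644
shutter est 63.784598412091945 turn to level/yaw units [-0.098   0.024   0.0056]
```

View pics/l6c.png

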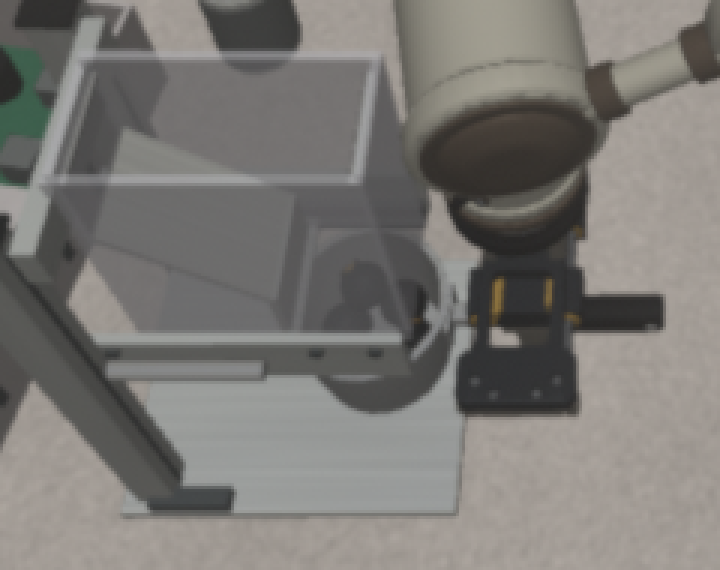

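Run:
```python
import cv2,numpy as np
i=cv2.imread("pics/side_l6.png")[350:420,175:250].astype(float); i=np.clip((i-20)*2.2,0,255).astype(np.uint8); cv2.imwrite("pics/l6d.png",cv2.resize(i,None,fx=8,fy=8,interpolation=3))
```

```text
(no output)
```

View pics/l6d.png

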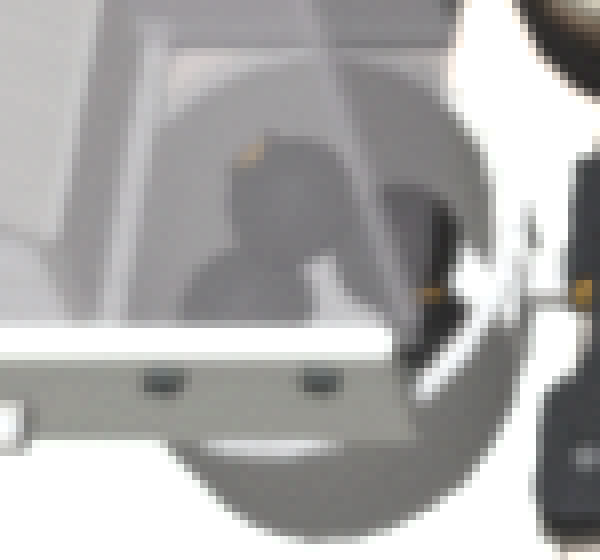

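```bash
python3 look.py l6 scene
python3 - <<'E'
import cv2,numpy as np
i=cv2.imread("pics/scene_l6.png")[170:330,440:580].astype(float); i=np.clip((i-10)*1.6,0,255).astype(np.uint8); cv2.imwrite("pics/l6e.png",cv2.resize(i,None,fx=4,fy=3.7,interpolation=3))
E
python3 loc.py
```

```text
clock 12.025 cup axis local mm -0.13938587401359606 0.41051525459048643 z 0.0941075544368187 yaw 9.441284952104624 F [-7.127  -1.777  -0.1654] Fl -7.321563288842994 -0.5890598931973084
shutter est 63.8606141259864 turn to level/yaw units [-0.0965  0.0238  0.0053]
```

View pics/l6e.png

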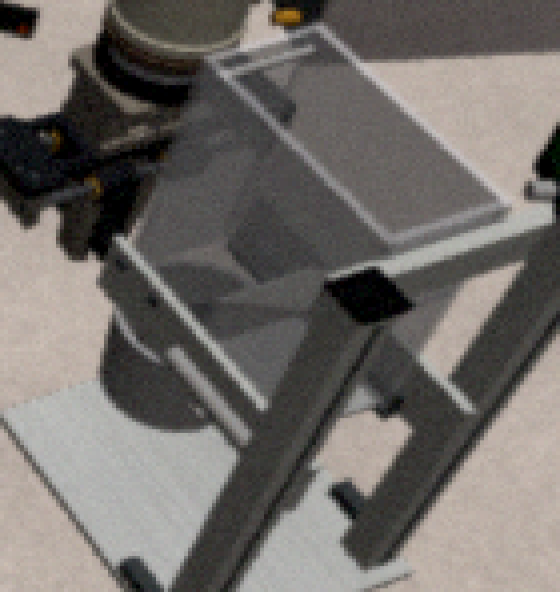

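The bin looks empty. I push 2 mm more to be sure, then ease back.

carry_out:
  moves: [0, 2.5, -1.5, -0.07, 0.02, 0, 0, 0, 1, -1, -0.05, 0, 0, 0, 0, 0, -1, 0, 0, 0, 0, 0, -2, -1, 0, 0, 0, 0, 0, -3.5, -0.8, 0, 0, 0, 0, 0, -3.5, -0.6, 0, 0, 0, 0, 0, -3.5, -0.5, 0, 0, 0, 0, 0, -3.5, -0.5, 0, 0, 0, 0, 0, -3.5, -0.5, 0, 0, 0, 0]

```text
clock: 13.15
tcp_pos: [0.4934, 0.328, 0.0955]
tool_rot: [-0.004, 0.646, 0.763, -0.007]
force: [-4.3, -0.6, -3.0]
finger_gap: 0.192
```

```bash
python3 loc.py
```

```text
clock 13.15 cup axis local mm -23.300561476475906 0.27625672843351556 z 0.09546102685690268 yaw 9.48957443146496 F [-4.3321 -0.595  -2.9561] Fl -4.371076232161336 0.12056969152962373
shutter est 40.699438523524094 turn to level/yaw units [-0.1126  0.0167  0.0113]
```

carry_out:
  moves: [0, -2.5, -0.8, -0.08, 0.01, 0, 0, 0, -2.5, -0.6, -0.05, 0, 0, 0, 0, -2.5, -0.4, 0, 0, 0, 0, 0, -2.5, -0.4, 0, 0, 0, 0, 0, -2.5, -0.4, 0, 0, 0, 0, 0, -2.5, -0.4, 0, 0, 0, 0, 0, -2.5, -0.4, 0, 0, 0, 0, 0, -2.5, -0.4, 0, 0, 0, 0]

```text
clock: 14.15
tcp_pos: [0.4711, 0.3241, 0.098]
tool_rot: [0.001, 0.646, 0.763, -0.0]
force: [-2.8, -0.7, -3.8]
finger_gap: 0.194
```

```bash
python3 loc.py
```

```text
clock 14.15 cup axis local mm -45.907069381121616 0.05511046824111574 z 0.0980381626704016 yaw 9.494885827810581 F [-2.8424 -0.6611 -3.7632] Fl -2.912243640934909 -0.18802886202760147
shutter est 18.092930618878384 turn to level/yaw units [0.0037 0.0082 0.0119]
```

Still in contact, with the shutter at ~18 mm. Slower for the last stretch.

carry_out:
  moves: [0, -1.5, 0, 0, 0, 0, 0, 0, -1.5, 0, 0, 0, 0, 0, 0, -1.5, 0, 0, 0, 0, 0, 0, -1.5, 0, 0, 0, 0, 0, 0, -1.5, 0, 0, 0, 0, 0, 0, -1.5, 0, 0, 0, 0, 0, 0, -1.5, 0, 0, 0, 0, 0, 0, -1.5, 0, 0, 0, 0, 0]

```text
clock: 15.15
tcp_pos: [0.4591, 0.3221, 0.0984]
tool_rot: [0.001, 0.646, 0.763, 0.001]
force: [-2.9, 0.4, -3.8]
finger_gap: 0.191
```

```bash
python3 loc.py
```

```text
clock 15.15 cup axis local mm -58.0806433715261 0.04854065827377885 z 0.09837767226636758 yaw 9.48723446633536 F [-2.8603  0.4496 -3.8128] Fl -2.74844563046866 0.9107263631249323
shutter est 5.919356628473899 turn to level/yaw units [0.0151 0.0061 0.0109]
```

carry_out:
  moves: [0, -1, 0, 0, 0, 0, 0, 0, -1, 0, 0, 0, 0, 0, 0, -1, 0, 0, 0, 0, 0, 0, -1, 0, 0, 0, 0, 0, 0, -1, 0, 0, 0, 0, 0, 0, -1, 0, 0, 0, 0, 0, 0, -1, 0, 0, 0, 0, 0, 0, -1, 0, 0, 0, 0, 0]

```text
clock: 16.15
tcp_pos: [0.4547, 0.3214, 0.1009]
tool_rot: [0.004, 0.646, 0.763, 0.004]
force: [0.3, 0.3, -2.3]
finger_gap: 0.192
```

```bash
python3 loc.py
```

```text
clock 16.15 cup axis local mm -62.53956681337157 0.08220311016085509 z 0.10093536871493716 yaw 9.456649298760475 F [ 0.33    0.2606 -2.2681] Fl 0.3681132510334024 0.20317512923170833
shutter est 1.4604331866284284 turn to level/yaw units [ 0.0834 -0.0009  0.0071]
```

The contact force has gone to zero at the closed position. I correct height and level, then back away slowly.

carry_out:
  moves: [0, -1, 1.5, 0.05, 0, 0, 0, 0, -2, 1, 0.03, 0, 0, 0, 0, -4, 0.5, 0, 0, 0, 0, 0, -7, 0, 0, 0, 0, 0, 0, -10, 0, 0, 0, 0, 0, 0, -12, 0, 0, 0, 0, 0, 0, -12, 0, 0, 0, 0, 0, 0, -8, 0, 0, 0, 0, 0, 0, -3, 0, 0, 0, 0, 0, 0, 0, 0, 0, 0, 0, 0]

```text
clock: 17.4
tcp_pos: [0.3916, 0.311, 0.0977]
tool_rot: [-0.0, 0.646, 0.763, -0.0]
force: [-0.1, -0.3, -3.7]
finger_gap: 0.19
```

```bash
python3 loc.py; python3 look.py l7 scene side; python3 cupfit.py l7 "[.492,.328,.140]" scene side
python3 - <<'E'
import cv2
i=cv2.imread("pics/side_l7.png")[280:470,90:330]; cv2.imwrite("pics/l7c.png",cv2.resize(i,None,fx=3,fy=3,interpolation=3))
i=cv2.imread("pics/scene_l7.png")[150:330,400:580]; cv2.imwrite("pics/l7d.png",cv2.resize(i,None,fx=3.3,fy=3.3,interpolation=3))
E
```

```text
clock 17.4 cup axis local mm -126.5033886043343 0.1879779305361242 z 0.09774904640163984 yaw 9.490147657043662 F [-0.1104 -0.2946 -3.684 ] Fl -0.1569955228256107 -0.27266800227687843
shutter est -62.503388604334305 turn to level/yaw units [-0.0017 -0.0013  0.0113]
scene rim centre [0.4924 0.3257 0.1372] tilt deg(nx,ny) [1.3004 0.4131] 196 cost 0.0004686509606976632
side rim centre [0.4922 0.3279 0.1373] tilt deg(nx,ny) [ 2.3921 -0.1531] 486 cost 0.000741928968622527
```

View pics/l7c.png

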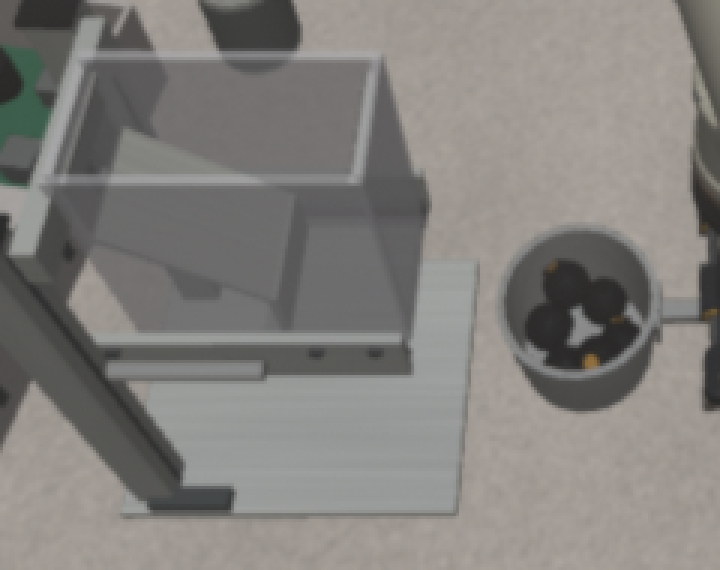

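View pics/l7d.png

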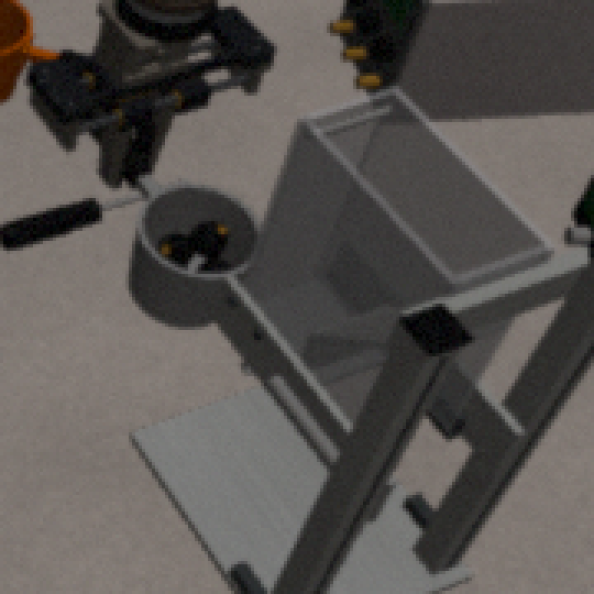

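The knobs are in the cup, the bin is empty and the shutter is shut. The cup has sagged about 2° nose-down in the grip. I raise it, correct that, and carry it towards the scale.

carry_out:
  moves: [0, 0, -5, -0.08, 0, 0, 0, 0, 0, -10, -0.09, 0, 0, 0, 0, 0, -14, -0.09, 0, 0, 0, -6, 0, -14, 0, 0, 0.04, 0, -12, 3, -10, 0, 0, 0.1, 0, -20, 5, -4, 0, 0, 0.15, 0, -24, 6, 0, 0, 0, 0.16, 0, -24, 6, 0, 0, 0, 0.16, 0, -24, 6, 0, 0, 0, 0.16, 0, -24, 6, 0, 0, 0, 0.16, 0, -24, 6, 0, 0, 0, 0.16, 0, -24, 6, 0, 0, 0, 0.16, 0, -24, 6, 0, 0, 0, 0.16, 0, -24, 6, 0, 0, 0, 0.16, 0]

```text
clock: 19.25
tcp_pos: [0.4653, 0.0712, 0.1679]
tool_rot: [0.014, 0.731, 0.682, 0.019]
force: [0.3, 0.0, -1.3]
finger_gap: 0.191
```

Run:
```python
from h import *
delta([.491,-.2369,.15],-17)
```

```text
clock 19.25 tcp [0.4653 0.0712 0.1679] F [ 0.3054  0.0493 -1.2881] T [0.048  0.2646 0.025 ] gap 0.19059214052395415 q [-0.113  -0.1187  1.9737  0.0111  1.2397 -1.6192]
delta mm [-305.838    45.7139   17.5412] turn units [ 0.3307 -0.0985  1.6379]
```

carry_out:
  moves: [-24, 6.5, 0, 0, 0, 0.14, 0, -24, 6.5, 0, 0, 0, 0.14, 0, -24, 6.5, 0, 0, 0, 0.14, 0, -24, 6.5, 0, 0, 0, 0.14, 0, -24, 6.5, 0, 0, 0, 0.14, 0, -24, 6.5, 0, 0, 0, 0.14, 0, -24, 6.5, 0, 0, 0, 0.14, 0, -24, 6.5, 0, 0, 0, 0.14, 0, -22, 6, 0, 0, 0, 0.14, 0, -18, 5, 0, 0, 0, 0.1, 0, -12, 3, 0, 0, 0, 0.06, 0, -6, 1, 0, 0, 0, 0, 0, 0, 0, 0, 0, 0, 0, 0]

```text
clock: 20.88
tcp_pos: [0.4869, -0.2063, 0.1753]
tool_rot: [0.016, 0.801, 0.599, 0.02]
force: [-1.0, 0.6, -3.8]
finger_gap: 0.19
```

```bash
python3 - <<'E'
from h import *
delta([.491,-.2369,.15],-17)
E
python3 look.py l8 scene side
```

```text
clock 20.875 tcp [ 0.4869 -0.2063  0.1753] F [-0.9829  0.5895 -3.77  ] T [ 0.0907  0.2288 -0.0105] gap 0.19043512398707924 q [-0.6478  0.0326  1.8124  0.0308  1.255  -1.9408]
delta mm [-28.515   11.2907  25.5567] turn units [ 0.3533 -0.0924  0.0709]
```

View pics/scene_l8.png

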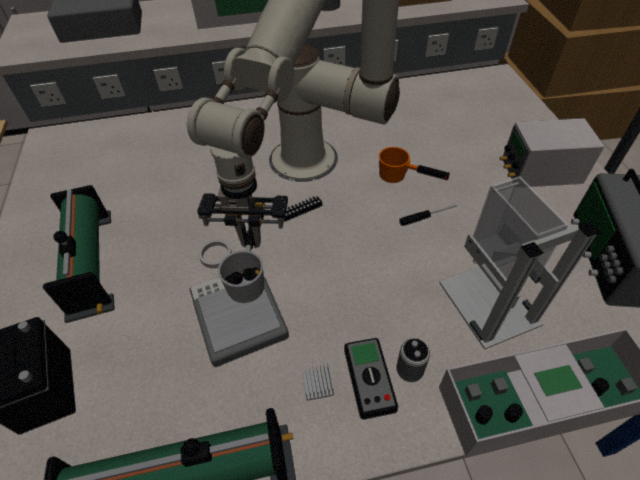

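```bash
python3 cupfit.py l8 "[.585,-.237,.218]" scene side
```

```text
scene rim centre [ 0.5837 -0.2363  0.2194] tilt deg(nx,ny) [-1.1067 -0.3962] 413 cost 0.0008397410743325115
side rim centre [ 0.5824 -0.2339  0.2194] tilt deg(nx,ny) [-0.6098 -0.2047] 295 cost 0.0007767032175657604
```

carry_out:
  moves: [-10, 4, 4, 0, 0.03, 0, 0, -10, 4, 7, 0, 0.03, 0, 0, -7, 3, 7, 0, 0.03, 0, 0, -2, 1, 4, 0, 0, 0, 0, 0, 0, 0, 0, 0, 0, 0]

```text
clock: 21.6
tcp_pos: [0.4916, -0.2382, 0.1509]
tool_rot: [0.011, 0.8, 0.599, 0.025]
force: [-0.4, 0.4, -3.4]
finger_gap: 0.196
```

```bash
python3 - <<'E'
from h import *
delta([.491,-.2369,.15],-17)
E
python3 look.py l9 scene side; python3 cupfit.py l9 "[.589,-.267,.193]" scene side
```

```text
clock 21.6 tcp [ 0.4916 -0.2382  0.1509] F [-0.3883  0.4447 -3.4437] T [ 0.1095  0.3158 -0.0018] gap 0.19599625619448355 q [-0.6989  0.1075  1.784   0.0467  1.2173 -2.0006]
delta mm [ 1.0034 -1.0088  0.9228] turn units [ 0.342  -0.194   0.0866]
scene rim centre [ 0.5883 -0.2685  0.1949] tilt deg(nx,ny) [-1.5184 -1.5396] 414 cost 0.0009185010707695016
side rim centre [ 0.5871 -0.2666  0.195 ] tilt deg(nx,ny) [-1.3293 -1.3752] 272 cost 0.000743342064268002
```

carry_out:
  moves: [0, 1, 4, 0.06, -0.1, 0, 0, 0, 0, 8, 0.05, -0.1, 0, 0, 0, 0, 11, 0, 0, 0, 0, 0, 0, 11, 0, 0, 0, 0, 0, 0, 8, 0, 0, 0, 0, 0, 0, 3, 0, 0, 0, 0, 0, 0, 0, 0, 0, 0, 0]

```text
clock: 22.58
tcp_pos: [0.4945, -0.2378, 0.103]
tool_rot: [0.014, 0.8, 0.6, 0.008]
force: [0.6, 0.5, -3.0]
finger_gap: 0.193
```

```bash
python3 - <<'E'
from h import *
delta([.491,-.2369,.093],-17)
E
python3 look.py l10 scene side; python3 cupfit.py l10 "[.589,-.267,.149]" scene side
python3 - <<'E'
import cv2
i=cv2.imread("pics/scene_l10.png")[190:370,170:310]; cv2.imwrite("pics/l10c.png",cv2.resize(i,None,fx=3.3,fy=3.3,interpolation=3))
E
```

```text
clock 22.575 tcp [ 0.4945 -0.2378  0.103 ] F [ 0.5621  0.4914 -2.9788] T [0.1236 0.292  0.0195] gap 0.1925737229014396 q [-0.6741  0.1797  1.8052  0.0104  1.1263 -1.9656]
delta mm [-0.116  -3.8899  9.915 ] turn units [0.2269 0.0194 0.0934]
scene rim centre [ 0.5917 -0.2669  0.1458] tilt deg(nx,ny) [0.2708 0.3233] 283 cost 0.0004960893804917993
side rim centre [ 0.5911 -0.2659  0.1461] tilt deg(nx,ny) [ 0.6567 -0.1411] 170 cost 0.00039384136164443486
```

View pics/l10c.png

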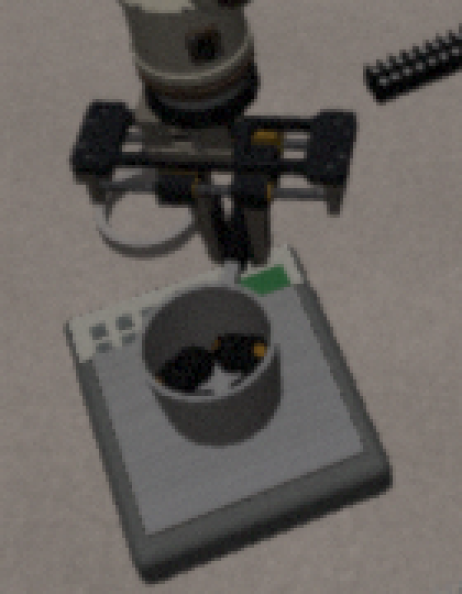

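The cup is level within 0.5°, 11 mm above the pan and about 2 mm forward of centre. Lowering gently.

carry_out:
  moves: [0, -1, 3, 0, 0, 0, 0, 0, -1, 2, 0, 0, 0, 0, 0, 0, 1.5, 0, 0, 0, 0, 0, 0, 1.2, 0, 0, 0, 0, 0, 0, 1, 0, 0, 0, 0]

```text
clock: 23.3
tcp_pos: [0.4935, -0.238, 0.0952]
tool_rot: [0.015, 0.8, 0.6, 0.009]
force: [0.7, -0.8, -3.0]
finger_gap: 0.191
```

Run:
```python
from h import *
delta([.491,-.2369,.093],-17)
```

```text
clock 23.3 tcp [ 0.4935 -0.238   0.0952] F [ 0.6519 -0.7673 -3.023 ] T [0.0353 0.279  0.0529] gap 0.19085336148357002 q [-0.6756  0.1862  1.815   0.0105  1.1072 -1.9672]
delta mm [ 0.3531 -2.7821  2.1011] turn units [0.2458 0.0271 0.0929]
```

carry_out:
  moves: [0, -1, 0.8, 0, 0, 0, 0, 0, 0, 0.8, 0, 0, 0, 0, 0, 0, 0.7, 0, 0, 0, 0]

```text
clock: 23.68
tcp_pos: [0.4926, -0.2378, 0.0931]
tool_rot: [0.015, 0.8, 0.6, 0.009]
force: [-3.0, 0.3, 1.9]
finger_gap: 0.192
```

Run:
```python
from h import *
delta([.491,-.2369,.093],-17)
```

```text
clock 23.675 tcp [ 0.4926 -0.2378  0.0931] F [-3.0199  0.2666  1.9131] T [0.2254 0.4186 0.0486] gap 0.19186210340223964 q [-0.6764  0.1868  1.8189  0.0103  1.1025 -1.9681]
delta mm [ 0.4737 -1.7679  0.0377] turn units [0.2459 0.0291 0.094 ]
```

Contact (Fz went from -3 to +1.9 N). One settling row, then a check of tilt and centring.

carry_out:
  moves: [0, 0, 0.5, 0, 0, 0, 0]

```text
clock: 23.8
tcp_pos: [0.4926, -0.238, 0.093]
tool_rot: [0.015, 0.8, 0.6, 0.009]
force: [-2.2, 1.7, 1.3]
finger_gap: 0.191
```

```bash
python3 - <<'E'
from h import *
delta([.491,-.2369,.093],-17)
E
python3 look.py l11 scene side; python3 cupfit.py l11 "[.589,-.267,.135]" scene side
```

```text
clock 23.8 tcp [ 0.4926 -0.238   0.093 ] F [-2.2335  1.7008  1.3164] T [0.3414 0.414  0.149 ] gap 0.19079671743880375 q [-0.6765  0.1871  1.8187  0.0102  1.1022 -1.9682]
delta mm [ 0.6382 -1.8953 -0.0192] turn units [0.2473 0.0305 0.0942]
scene rim centre [ 0.5901 -0.267   0.1365] tilt deg(nx,ny) [-0.6089  0.1445] 372 cost 0.0008157610875769526
side rim centre [ 0.5889 -0.2652  0.1365] tilt deg(nx,ny) [-0.01   -0.1302] 244 cost 0.0006870588335354035
```

The cup is centred within ~1 mm and level. Releasing.

carry_out:
  moves: [0, 0, 0, 0, 0, 0, 0.22, 0, 0, 0, 0, 0, 0, 0.26, 0, 0, 0, 0, 0, 0, 0.32, 0, 0, 0, 0, 0, 0, 0.4, 0, 0, 0, 0, 0, 0, 0.5, 0, 0, 0, 0, 0, 0, 0.6, 0, 0, 0, 0, 0, 0, 0.6]

```text
clock: 24.78
tcp_pos: [0.4943, -0.2389, 0.0938]
tool_rot: [0.017, 0.8, 0.6, 0.009]
force: [0.3, 0.5, 0.3]
finger_gap: 0.601
```

```bash
python3 - <<'E'
from h import *
delta([.491,-.2369,.093],-17)
E
python3 look.py l12 wrist
```

```text
clock 24.775 tcp [ 0.4943 -0.2389  0.0938] F [0.323  0.4937 0.2662] T [-0.0004  0.0149  0.0042] gap 0.60118196527965 q [-0.6763  0.1871  1.8173  0.011   1.0992 -1.9679]
delta mm [ 0.9734 -3.7219  0.6388] turn units [0.2792 0.0376 0.0914]
```

View pics/wrist_l12.png

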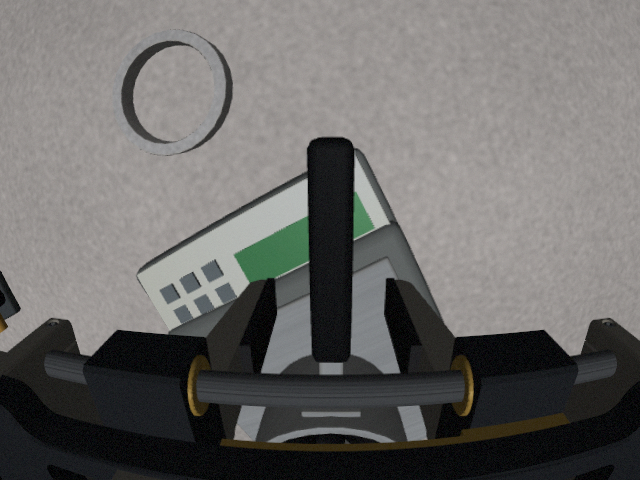

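The handle is free, with gaps on both sides and zero force. Retreating straight up, then back.

carry_out:
  moves: [0, -1, -8, 0, 0, 0, 0.6, 0, 0, -15, 0, 0, 0, 0.6, 0, 0, -20, 0, 0, 0, 0.6, 0, 0, -25, 0, 0, 0, 0.6, 0, -5, -25, 0, 0, 0, 0.6, 0, -10, -25, 0, 0, 0, 0.6, 0, -20, -20, 0, 0, 0, 0.6, 0, -25, -10, 0, 0, 0, 0.6, 0, -20, 0, 0, 0, 0, 0.6, 0, -10, 0, 0, 0, 0, 0.6, 0, 0, 0, 0, 0, 0, 0.6]

```text
clock: 26.2
tcp_pos: [0.4007, -0.2116, 0.2549]
tool_rot: [0.025, 0.8, 0.6, 0.011]
force: [-0.0, -0.3, 0.0]
finger_gap: 0.6
```

```bash
python3 - <<'E'
from h import *
s=robot.get_state(); print(s["clock"],s["tcp_pos"],s["force"])
E
python3 look.py l13 scene side; python3 cupfit.py l13 "[.589,-.267,.135]" scene side
python3 - <<'E'
import cv2,numpy as np
i=cv2.imread("pics/scene_l13.png")[230:370,170:310]; a=cv2.resize(i,(400,400),interpolation=3)
j=cv2.imread("pics/side_l13.png")[130:230,240:350]; b=cv2.resize(j,(400,400),interpolation=3)
cv2.imwrite("pics/l13c.png",np.hstack([a,b]))
E
```

```text
26.2 [ 0.4007 -0.2116  0.2549] [-0.0363 -0.2828  0.0143]
scene rim centre [ 0.59   -0.2671  0.1362] tilt deg(nx,ny) [-0.0623 -1.0237] 365 cost 0.0007984045451119169
side rim centre [ 0.5887 -0.2653  0.1363] tilt deg(nx,ny) [-0.2781 -0.1993] 294 cost 0.0007739583834581702
```

View pics/l13c.png

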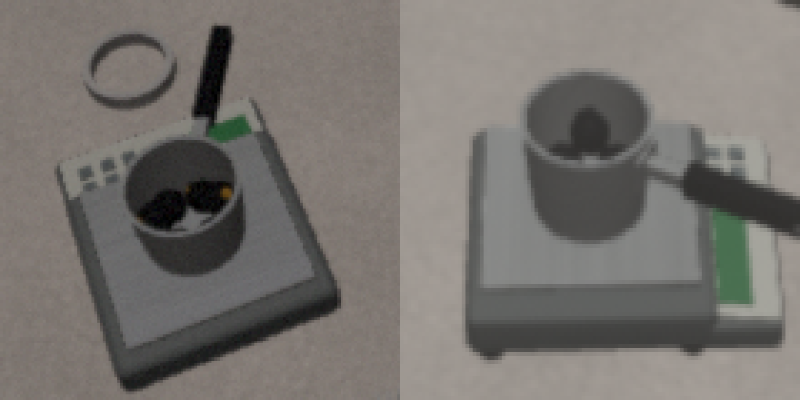

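View pics/side_l13.png

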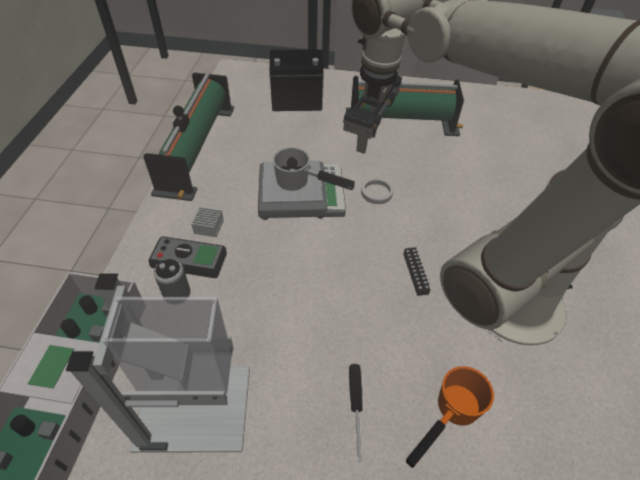

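Run:
```python
import numpy as np,cv2
for n in ["scene","side"]:
    a=np.load(f"{n}0.npz"); b=np.load(f"{n}_l13.npz")
    d=np.abs(cv2.GaussianBlur(a["im"],(5,5),0).astype(int)-cv2.GaussianBlur(b["im"],(5,5),0)).max(-1)
    cv2.imwrite(f"pics/diff_{n}.png",np.clip(d*5,0,255).astype(np.uint8))
a=cv2.imread("pics/diff_scene.png");b=cv2.imread("pics/diff_side.png")
cv2.imwrite("pics/diff.png",cv2.resize(np.hstack([a,b]),(800,300)))
for t,n in [("0","side0"),("l13","side_l13")]: pass
x=np.hstack([cv2.resize(cv2.imread(f"pics/{n}.png")[290:420,90:250],(400,325),interpolation=3) for n in ["side0","side_l13"]]); cv2.imwrite("pics/cmp.png",x)
```

```text
(no output)
```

View pics/diff.png

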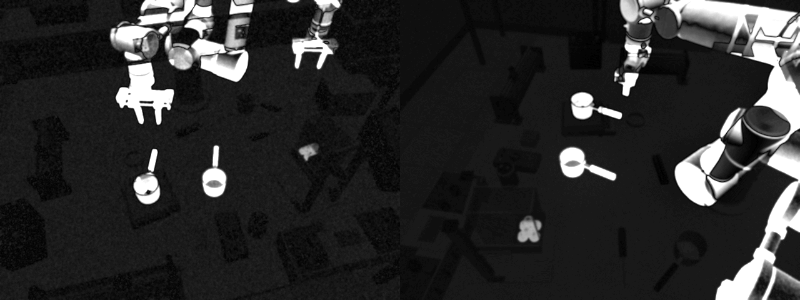

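View pics/cmp.png

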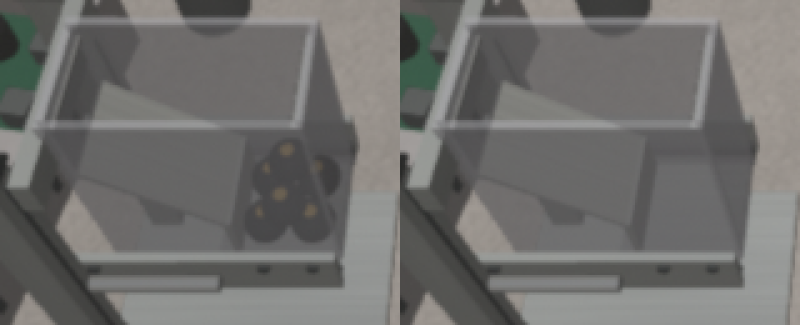

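The difference images show only the arm, the cup and the missing knobs. Nothing else moved, and the hopper looks as at the start apart from being empty. Handing in.

```bash
python3 -c "
from workcell import order
print(order.close_job())"
```

```text
the job is handed in; nothing more can be done
None
```

The steel cup with its knobs is standing in the middle of the scale's pan, released, and the job was handed in at about 26 s.

- **Filling:** I gripped the cup by its handle, pushed the paddle to about 65 mm of shutter travel and let the knobs drop.
- **Closing the shutter:** I eased back slowly against the paddle. The contact force died away smoothly at about the closed position, so it did not snap. Its final state matches the first picture.
- **Cup placement:** The last fits put the cup about 1 mm from the pan's centre. They also put it level within about 1°.
- **Nothing spilled or moved:** Comparing the first and last pictures shows changes only at the arm, the cup and the emptied bin.
- **Checks that were less certain:** The cup sagged about 2° in the grip after filling, and I corrected that before setting it down. The two cameras disagreed by about 2 mm throughout. I could not see all six knobs separately in the cup. That all six are there rests on the bin being empty and none lying outside.

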